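# Carton up the ramp onto the parcel scale

## Robot

A 7-joint arm with a two-finger parallel gripper is mounted at the origin on the work surface. World frame = base frame: x ahead of the robot, y to its left, z up, the work surface at z = 0. Lengths are in m, angles in rad, forces in N, time in s.
With the tool pointing down it reaches from about 0.425 to 0.95 m from the base axis. Payload 4.7 kg.
Tool frame: the origin (TCP) lies midway between the tips of the shut fingers; the grasp point (between the pads) lies 19 mm behind it (arm.hold_point_z is the distance from the TCP to the grasp point, in m); y points along the fingers, z is the direction in which the jaws open and shut, and the axes are right-handed (so a half turn about y gives the same grasp; the last joint's range is limited). The gripper opens to 85 mm and grips with 20 to 120 N. Pads are 22 mm wide; open, the fingers measure 114 mm over their backs; the gripper's body (76 mm by 85 mm) begins 54 mm behind the grasp point. The pads swing forward as they close: fully open they stand 13 mm farther back than shut.
Start: joints at [-1.339, 0.469, -0.049, 1.532, 0.024, 1.141, -0.082], TCP at [0.174, 0.652, 0.231] pointing down, gripper open.
Joint ranges: [-2.59, 2.59], [-0.33, 1.99], [-1.39, 1.29], [0.1, 2.45], [-1.04, 4.18], [0.21, 1.99], [-2.66, 2.66]. Speed limits (rad/s): [2.57, 2.57, 3.14, 3.14, 3.14, 3.14, 3.14].

## Interface

Orientations are given as a unit quaternion [x, y, z, w].
In Python, from cell import monitor, cams, job, arm gives the robot as it stands.
- The arm moves only by the tool play_rows, never from a script. Its argument "increments" is a list of rows, each a list of 3 entries, a list of its own where there are three numbers: the opening, from 0 (shut) to 1 (fully open), then the shift along the tool's x, y, z in units of 25 mm (1.0 is 25 mm), then the turn about the tool's y in units of 8 degrees (1.0 is 8 degrees). A call has 1 to 12 rows; each row is the pose to reach, as a shift and turn from the pose commanded when the call began, along the tool's axes at that moment; what a row does not reach only later rows make up. A row lasts 1/8 s, in which the tool goes at most 62.5 mm and 10.7 degrees, less where a joint would pass 70% of its speed; a pose out of reach is approached as far as the arm can. A call with a gripper value outside its range is refused whole. The fingers move at their own pace and stop on an object; the grip force is fixed at half the most. Time passes only in rows, so rows that repeat a pose let the fingers close. It gives the time, the measured TCP pose, the force and the opening at its end, in the units of the state.
- monitor.state(): the state, without advancing time (a new reading comes with each control period).
- cams.grab_frame(name): name is "scene" or "top" or "wrist"; returns the picture (420x560x3 uint8, red, green, blue); there is no depth.
- cams.camera_model(name): a dict with "K" (3x3 intrinsics, pixels), "eye" and "rotation" of the camera in the world. Camera axes: x right, y up, looking along -z (the intrinsics and any distortion apply to the point x, -y, -z); pixel columns grow to the right and rows downward; lengths in m; the calibration is good to about 2 mm. A picture is of the moment at which its call begins: read the wrist's pose just before it. camera_model takes no time and is no camera call; for the wrist camera it gives the pose at the moment of the call.
- job.job_done(): hands the job in, once; it reports no verdict.
The state is a dict: "t": time; "qpos": joint angles; "qd": joint speeds; "joint_efforts": joint torques, N m; "position": TCP position; "tool_rot": TCP orientation; "force": force on the tool from outside, world axes, zero at the start; "wrist_torque": the same for the moment, N m; "finger_gap": opening from 0.0 (shut) to 1.0 (fully open).
Only numpy, scipy, OpenCV 4.12 (cv2) and the standard library are available. Lean on these libraries where they do the work, as an engineer would, in place of code of your own. Each camera call takes 0.05 s, during which the arm holds its last target.

## Task

Weigh the green-labelled carton: push it across the bench and up the yellow ramp, sliding it without lifting it or tipping it over, until the whole carton stands on the scale's plate, roughly square with the plate. Leave the red-labelled carton where it is.

Things in the scene. Friction and masses are not known exactly. Their poses are not given: they have to be found in the camera images.
- carton_green: Loose brown carton, green labels on top and both x sides, 100 mm (its x) by 90 mm (its y) by 50 mm high, 0.25 to 0.6 kg, too wide to grip. Origin at the centre of its underside, z up. Starts flat on the bench before the ramp's foot, about square to it. Slides with ordinary friction on bench, ramp and plate; pushed low behind its middle by two fingers side by side it keeps straight.
- carton_red: Loose carton, the same but with red labels. It stands beside the green one, at least 35 mm away, also before the ramp's foot; their places may be swapped. It must not be moved.
- scale: Fixed parcel scale. Origin on the bench under the centre of its plate, z up. Flat plate 380 (its x) by 240 mm (its y), top 20 mm above the bench, no rim. Yellow ramp, 380 wide, from its foot on the bench at y = -230 to the plate's edge at y = -120, no step. Cartons start at about y = -340 to -300, x = -85 or +85: push to +y. Display 190 mm tall at x = 15 to 185, y beyond 130.
Things that resemble listed ones, but are neither listed nor needed, are in the scene too. What is shaped like the carton_green but blue is not meant.

How it is judged:
On the way:
1. the green-labelled carton slides up the ramp: tilted by the ramp (more than 5 degrees), with its middle over the ramp (angle between carton_green's own z axis and vertical above 0.087 rad and y of carton_green in the frame of scale between -0.25 and -0.09 m and height (world z) of carton_green below 0.04 m), for 0.1 s.
At the end, for the whole second after the job is handed in: The green-labelled carton rests flat on its base on the scale's plate, wholly on it (its centre within 75 mm of the plate's centre along y and 140 mm along x), square with the plate within 15 degrees, at rest and let go; the red-labelled carton is within 15 mm of where it was (y of carton_green in the frame of scale between -0.075 and 0.075 m and x of carton_green in the frame of scale between -0.14 and 0.14 m and z of carton_green in the frame of scale between 0.015 and 0.026 m and angle between carton_green's own z axis and vertical below 0.06 rad and angle between the x axis of carton_green and the x axis of scale, either way round below 0.26 rad and linear speed of carton_green below 0.02 m/s and distance of carton_red from where it was at the start of the episode below 0.015 m); the robot touches nothing.
It fails at once if the green-labelled carton is lifted (its underside more than 50 mm above the bench) (height (world z) of carton_green above 0.05 m).
It fails at once if the green-labelled carton is tipped by more than 30 degrees (angle between carton_green's own z axis and vertical above 0.52 rad).
It fails at once if the red-labelled carton is moved by more than 15 mm (distance of carton_red from where it was at the start of the episode above 0.015 m).
It also fails if it takes over 32 s, if anything falls off the work surface, if the arm or the gripper's body presses on something with over 40 N, if the wrist force passes 120 N, or if a joint passes its speed limit or range.

## Working session

There is one attempt and no reset: what is moved stays moved. The work goes in short steps, Python scripts to look and compute and a tool call to move; the robot and the scene stay as the last step left them, time stands still between calls to the robot, and variables do not carry over. Pictures are saved under pics/ and viewed, and the job is handed in when it is done.

Besides the shell and the picture viewer there is one more tool, called after "Emit:" as name(argument=value, ...) on one line, values as JSON. play_rows: Moves the arm, as the interface text tells. Its arguments: {"type":"object","properties":{"increments":{"type":"array","items":{"type":"array"}}},"required":["increments"]}

```bash
mkdir -p pics; ls; python3 - <<'E'
from cell import monitor,cams,job,arm
import cv2,numpy as np
np.set_printoptions(precision=4,suppress=True)
s=monitor.state(); print({k:s[k] for k in('t','position','tool_rot','force','finger_gap')}, arm.hold_point_z)
for n in('scene','top'):
    cv2.imwrite(f'pics/{n}0.png',cams.grab_frame(n)[:,:,::-1]); m=cams.camera_model(n); print(n,m)
E
```

```text
pics
{'t': 0.0, 'position': array([0.1739, 0.6516, 0.2302]), 'tool_rot': array([ 0.7018, -0.092 ,  0.0919, -0.7004]), 'force': array([-0.1651, -0.8224,  0.9073]), 'finger_gap': 0.9993761201278614} 0.0187
scene {'K': array([[437.128 ,   0.    , 283.8696],
       [  0.    , 437.128 , 203.211 ],
       [  0.    ,   0.    ,   1.    ]]), 'eye': array([1.1284, 0.3906, 0.8721]), 'rotation': array([0.1787, 0.3398, 0.8275, 0.4098])}
top {'K': array([[397.11  ,   0.    , 279.2977],
       [  0.    , 397.11  , 212.3199],
       [  0.    ,   0.    ,   1.    ]]), 'eye': array([ 0.3252, -0.1108,  0.8994]), 'rotation': array([-0.0637,  0.0488,  0.7153, -0.6942])}
```

View pics/scene0.png

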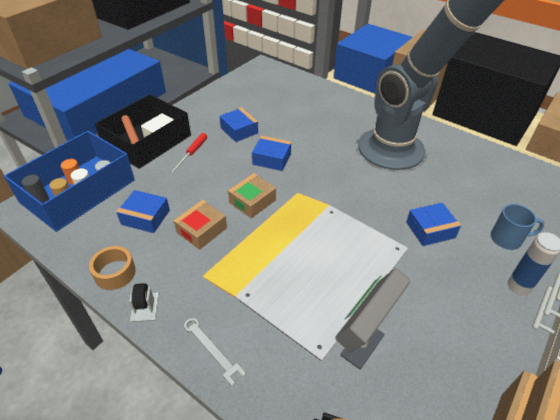

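View pics/top0.png

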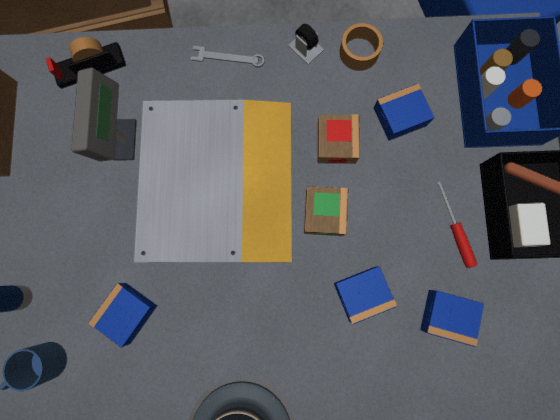

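```bash
cat > h.py <<'E'
from cell import monitor,cams,job,arm
import cv2,numpy as np
from scipy.spatial.transform import Rotation as R
np.set_printoptions(precision=4,suppress=True)
def rc(m):
    r=np.asarray(m['rotation']); return R.from_quat(r).as_matrix() if r.shape==(4,) else r
def w(n,uv,z):
    m=cams.camera_model(n);K=m['K'];Rm=rc(m)
    out=[]
    for (u,v) in uv:
        d=Rm@np.array([(u-K[0,2])/K[0,0],-(v-K[1,2])/K[1,1],-1]); e=m['eye']; out.append(e+d*(z-e[2])/d[2])
    return np.array(out)
def px(n,P):
    m=cams.camera_model(n);K=m['K'];c=(np.asarray(P)-m['eye'])@rc(m)
    return np.c_[K[0,0]*c[:,0]/-c[:,2]+K[0,2],-K[1,1]*c[:,1]/-c[:,2]+K[1,2]]
def show(n,f,box=None,k=1):
    g=cams.grab_frame(n)[:,:,::-1]
    if box: g=g[box[1]:box[3],box[0]:box[2]]
    cv2.imwrite(f,cv2.resize(g,None,fx=k,fy=k,interpolation=cv2.INTER_CUBIC)); 
E
python3 - <<'E'
from h import *
print('plate far-left corners', w('top',[(140,100),(135,262),(244,100),(242,262)],.02))
print('foot',w('top',[(292,102),(292,262)],0))
print('scene plate corners',w('scene',[(407,248),(320,348)],.02), w('scene',[(297,195),(207,273)],0))
print(R.from_quat(monitor.state()['tool_rot']).as_matrix())
g=cv2.imread('pics/top0.png'); cv2.imwrite('pics/z0.png',cv2.resize(g[80:340,230:430],None,fx=3,fy=2.3*3/2.3,interpolation=cv2.INTER_CUBIC)[:600])
hs=cv2.cvtColor(g,cv2.COLOR_BGR2HSV)
for nm,lo,hi in(('green',(45,100,80),(75,255,255)),('red',(0,150,100),(5,255,255))):
    m=cv2.inRange(hs,lo,hi); m[:,:300]=0; m[:,400:]=0
    c=max(cv2.findContours(m,0,1)[0],key=cv2.contourArea); r=cv2.minAreaRect(c); print(nm,r,w('top',[r[0]],.05)); print(w('top',cv2.boxPoints(r),.05))
E
```

```text
plate far-left corners [[ 0.7469  0.2282  0.02  ]
 [ 0.3654  0.2288  0.02  ]
 [ 0.7372 -0.0187  0.02  ]
 [ 0.3585 -0.009   0.02  ]]
foot [[ 0.737  -0.132   0.    ]
 [ 0.356  -0.1193  0.    ]]
scene plate corners [[0.3719 0.2293 0.02  ]
 [0.7294 0.2033 0.02  ]] [[ 0.3681 -0.114   0.    ]
 [ 0.7252 -0.1268 -0.    ]]
[[ 0.9662 -0.0004  0.2579]
 [-0.2579 -0.0017  0.9662]
 [ 0.0001 -1.     -0.0017]]
green ((326.5, 204.0), (22.0, 25.0), 90.0) [[ 0.4769 -0.1977  0.05  ]]
[[ 0.5022 -0.1717  0.05  ]
 [ 0.5004 -0.226   0.05  ]
 [ 0.452  -0.2235  0.05  ]
 [ 0.4537 -0.1697  0.05  ]]
red ((338.5, 130.5), (21.0, 25.0), 90.0) [[ 0.6427 -0.2322  0.05  ]]
[[ 0.6684 -0.2056  0.05  ]
 [ 0.6663 -0.2614  0.05  ]
 [ 0.6173 -0.2586  0.05  ]
 [ 0.6193 -0.2033  0.05  ]]
```

View pics/z0.png

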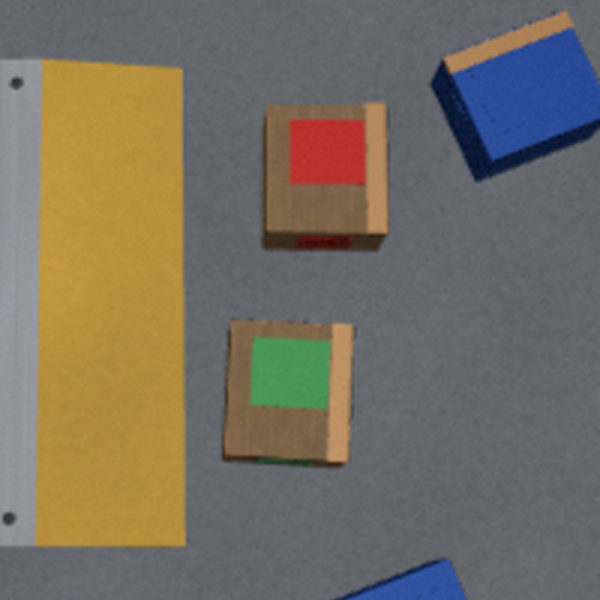

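```bash
python3 - <<'E'
from h import *
P=w('top',[(307.3,186.7),(348,188),(346,233),(304.5,232.5)],.05); print(P,P.mean(0))
print([np.linalg.norm(P[i]-P[(i+1)%4]) for i in range(4)])
P=w('top',[(365+230-230,0)],.0)
# lower blue box
print('blue',w('top',[(336,280),(379,266),(396,302),(350,322)],.05))
print('blue upper',w('top',[(375,108),(420,85),(433,120),(390,140)],.05))
print('display',w('top',[(80,70),(118,72),(74,158),(113,160)],.19), w('top',[(135,120),(135,160)],0))
E
```

```text
[[ 0.5167 -0.1577  0.05  ]
 [ 0.5108 -0.2461  0.05  ]
 [ 0.4126 -0.2364  0.05  ]
 [ 0.4164 -0.1477  0.05  ]] [ 0.4641 -0.197   0.05  ]
[np.float64(0.08861054187924171), np.float64(0.09873309833009639), np.float64(0.08872573552048287), np.float64(0.10080852748416352)]
blue [[ 0.3141 -0.21    0.05  ]
 [ 0.3406 -0.3018  0.05  ]
 [ 0.2656 -0.3319  0.05  ]
 [ 0.2278 -0.2345  0.05  ]]
blue upper [[ 0.6926 -0.3167  0.05  ]
 [ 0.7436 -0.4216  0.05  ]
 [ 0.6594 -0.4434  0.05  ]
 [ 0.6164 -0.3448  0.05  ]]
display [[0.732  0.2821 0.19  ]
 [0.7247 0.2073 0.19  ]
 [0.5547 0.2842 0.19  ]
 [0.5483 0.2102 0.19  ]] [[0.7058 0.2467 0.    ]
 [0.6061 0.2437 0.    ]]
```

Emit:
play_rows(increments=[[0.6,[1.8,-0.5,-1.35],0.6],[0.6,[3.6,-1,-2.7],1.2],[0.6,[5.4,-1.5,-4.05],1.9],[0.6,[7.2,-2,-5.4],2.6],[0.6,[9,-2,-6.7],3.2],[0.6,[10.8,-2,-8.1],3.9],[0.6,[12.6,-2,-9.4],4.6],[0.6,[14.3,-2,-10.8],5.2]])

```text
t: 1.1
position: [0.4507, 0.2975, 0.2811]
tool_rot: [0.622, -0.336, 0.336, -0.622]
force: [0.2, -0.5, -0.4]
finger_gap: 0.602
```

```bash
python3 - <<'E'
from h import *
s=monitor.state(); M=R.from_quat(s['tool_rot']).as_matrix()
print(s['t'],s['position'],s['qpos'],s['force'],s['finger_gap']);print(M)
for t in ([.5,0,.28],[.46,-.36,.28]): print((np.array(t)-s['position'])@M/.025)
print('turn', (np.degrees(np.arctan2(M[1,2],M[0,2]))+3.5)/8)
E
```

```text
1.1 [0.4507 0.2975 0.2811] [-0.878   0.2037  0.2563  1.8031 -0.0565  1.142  -0.0222] [ 0.1901 -0.4636 -0.4164] 0.602390208670918
[[ 0.549  -0.0001  0.8358]
 [-0.8358 -0.      0.549 ]
 [-0.     -1.     -0.0001]]
[11.0297  0.0434 -4.8824]
[ 22.1876   0.0442 -14.1248]
turn 4.599449941263611
```

Emit:
play_rows(increments=[[0.6,[1.8,0,-0.8],0.5],[0.6,[3.6,0,-1.6],1],[0.6,[5.5,0,-2.4],1.4],[0.6,[7.4,0,-3.3],1.9],[0.6,[9.2,0,-4.1],2.3],[0.6,[11,0,-4.9],2.8],[0.6,[12.7,0,-6.3],3.2],[0.6,[14.3,0,-7.7],3.6],[0.6,[15.9,0,-9.1],4],[0.6,[17.5,0,-10.5],4.3],[0.6,[19,0,-11.8],4.6],[0.6,[20.5,0,-13],4.6]])

```text
t: 2.6
position: [0.4606, -0.3089, 0.281]
tool_rot: [-0.485, 0.515, -0.514, 0.485]
force: [1.6, -0.1, 0.4]
finger_gap: 0.599
```

```bash
python3 - <<'E'
from h import *
s=monitor.state(); M=R.from_quat(s['tool_rot']).as_matrix()
print(s['t'],s['position'],s['qpos'],s['force'],s['finger_gap']);print(M)
for t in ([.462,-.31,.01],): print((np.array(t)-s['position'])@M/.025)
show('top','pics/top1.png');show('scene','pics/scene1.png')
E
```

```text
2.6 [ 0.4606 -0.3089  0.281 ] [-0.0837  0.2698  0.7442  1.7909 -0.1989  1.1578  0.6644] [ 1.5723 -0.0915  0.4023] 0.5989910149923076
[[-0.0586 -0.0002  0.9983]
 [-0.9983  0.0006 -0.0586]
 [-0.0006 -1.     -0.0002]]
[ 0.046  10.8415  0.0599]
```

View pics/scene1.png

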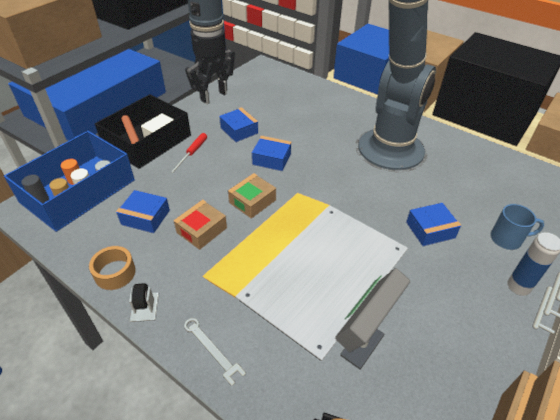

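```bash
python3 - <<'E'
from h import *
print(px('scene',[monitor.state()['position'],[.464,-.197,.05]]),px('top',[monitor.state()['position']]))
E
```

```text
[[215.5441  99.6657]
 [252.9861 188.0786]] [[414.1016 186.8677]]
```

View pics/top1.png

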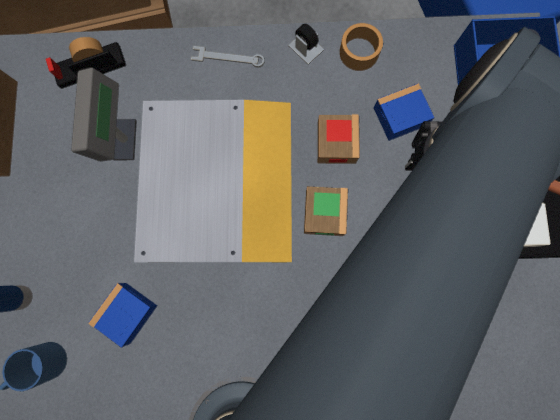

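Emit:
play_rows(increments=[[0.6,[0,2,0],0],[0.6,[0,4,0],0],[0.6,[0,6,0],0],[0.6,[0,8,0.1],0],[0.6,[0,9.5,0.1],0],[0.6,[0,10.4,0.1],0],[0.6,[0,10.7,0.1],0],[0.6,[0,10.7,0.1],0]])

```text
t: 3.7
position: [0.4639, -0.3073, 0.0138]
tool_rot: [-0.485, 0.514, -0.514, 0.485]
force: [-0.5, -0.5, 0.9]
finger_gap: 0.6
```

```bash
python3 - <<'E'
from h import *
s=monitor.state(); M=R.from_quat(s['tool_rot']).as_matrix()
print(s['t'],s['position'],s['qpos'],s['force'],s['finger_gap']);print(M)
for t in ([.464,-.25,.012],[.464,-.15,.012],): print((np.array(t)-s['position'])@M/.025)
show('scene','pics/scene2.png',(150,30,350,230),3)
E
```

```text
3.7 [ 0.4639 -0.3073  0.0138] [ 0.1129  0.619   0.5301  2.0127 -0.512   0.6427  0.9232] [-0.5186 -0.5438  0.9043] 0.5996594815399198
[[-0.0579 -0.0002  0.9983]
 [-0.9983  0.0004 -0.0579]
 [-0.0004 -1.     -0.0003]]
[-2.2903  0.0721 -0.1272]
[-6.2836  0.0738 -0.3587]
```

View pics/scene2.png

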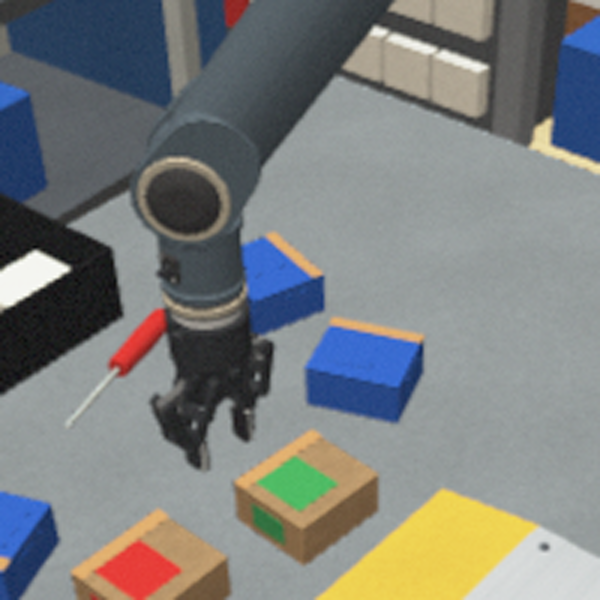

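Emit:
play_rows(increments=[[0.6,[-0.7,0,0],0],[0.6,[-1.4,0,0],0],[0.6,[-1.9,0,0],0],[0.6,[-2.2,0,0],0],[0.6,[-2.6,0,0],0],[0.6,[-3.0,0,0],0],[0.6,[-3.4,0,0],0],[0.6,[-3.8,0,0],0],[0.6,[-4.2,0,0],0],[0.6,[-4.6,0,0],0],[0.6,[-4.9,0,0],0],[0.6,[-5,0,0],0]])

```text
t: 5.25
position: [0.471, -0.1822, 0.0137]
tool_rot: [-0.485, 0.514, -0.514, 0.485]
force: [0.1, -3.7, 1.6]
finger_gap: 0.601
```

```bash
python3 - <<'E'
from h import *
s=monitor.state(); M=R.from_quat(s['tool_rot']).as_matrix()
print(s['t'],s['position'],s['qpos'],s['force'],s['finger_gap']);print(M)
show('scene','pics/scene3.png',(150,80,350,280),3)
show('top','pics/top3.png',(230,80,430,280),3)
E
```

```text
5.25 [ 0.471  -0.1822  0.0137] [-0.1325  0.5627  0.5398  2.132  -0.5259  0.5784  0.7316] [ 0.1459 -3.6988  1.5696] 0.6010617078868025
[[-0.0575 -0.0002  0.9983]
 [-0.9983  0.0003 -0.0575]
 [-0.0003 -1.     -0.0002]]
```

View pics/scene3.png

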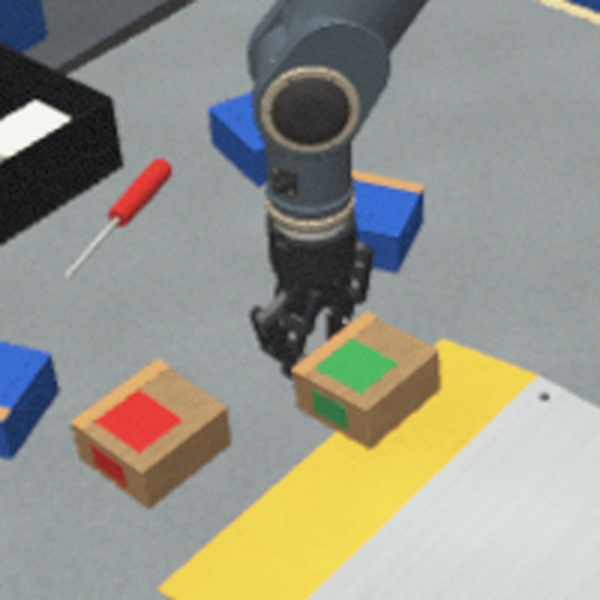

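View pics/top3.png

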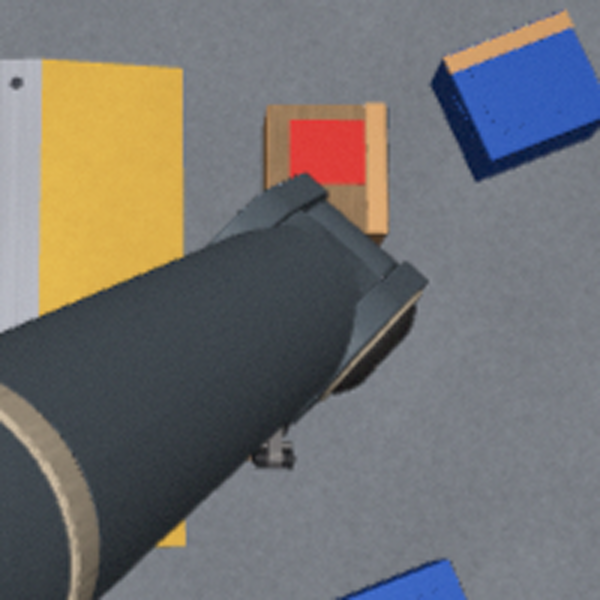

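Emit:
play_rows(increments=[[0.6,[-0.4,0,0],0],[0.6,[-0.9,0,0],0],[0.6,[-1.35,0,0],0],[0.6,[-1.8,-0.03,0],0],[0.6,[-2.25,-0.1,0],0],[0.6,[-2.7,-0.18,0],0],[0.6,[-3.15,-0.27,0],0],[0.6,[-3.6,-0.35,0],0],[0.6,[-4.05,-0.43,0],0],[0.6,[-4.5,-0.51,0],0],[0.6,[-4.8,-0.57,0],0],[0.6,[-5,-0.6,0],0]])

```text
t: 6.85
position: [0.478, -0.0569, 0.0286]
tool_rot: [-0.485, 0.515, -0.514, 0.485]
force: [0.0, -1.4, -1.5]
finger_gap: 0.599
```

```bash
python3 - <<'E'
from h import *
s=monitor.state(); M=R.from_quat(s['tool_rot']).as_matrix()
print(s['t'],s['position'],s['qpos'],s['force'],s['finger_gap']);print(M)
show('scene','pics/scene4.png',(180,100,380,300),3)
E
```

```text
6.85 [ 0.478  -0.0569  0.0286] [-0.4254  0.5135  0.5807  2.1803 -0.5131  0.5831  0.4764] [ 0.0427 -1.4013 -1.5135] 0.5990591454225618
[[-0.0573 -0.0008  0.9984]
 [-0.9984  0.0009 -0.0573]
 [-0.0009 -1.     -0.0009]]
```

View pics/scene4.png

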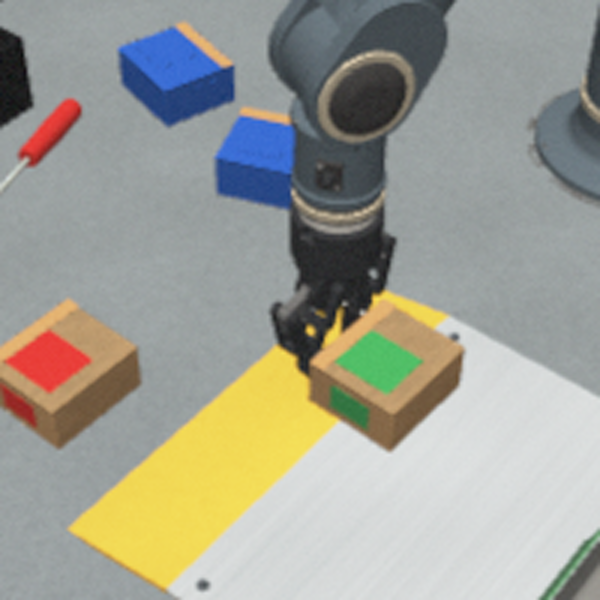

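Emit:
play_rows(increments=[[0.6,[-0.4,-0.08,0],0],[0.6,[-0.8,-0.16,0],0],[0.6,[-1.2,-0.24,0],0],[0.6,[-1.6,-0.3,0],0],[0.6,[-2.0,-0.3,0],0],[0.6,[-2.4,-0.3,0],0],[0.6,[-2.8,-0.3,0],0],[0.6,[-3.2,-0.3,0],0],[0.6,[-3.6,-0.3,0],0],[0.6,[-4.0,-0.3,0],0],[0.6,[-4.25,-0.3,0],0],[0.6,[-4.35,-0.3,0],0]])

```text
t: 8.4
position: [0.4845, 0.051, 0.0362]
tool_rot: [-0.485, 0.514, -0.514, 0.485]
force: [0.2, -3.7, 0.7]
finger_gap: 0.595
```

```bash
python3 - <<'E'
from h import *
s=monitor.state(); M=R.from_quat(s['tool_rot']).as_matrix()
print(s['t'],s['position'],s['force'],s['finger_gap'])
show('scene','pics/scene5.png',(230,150,430,350),3)
E
```

```text
8.4 [0.4845 0.051  0.0362] [ 0.1511 -3.733   0.6567] 0.5949121005570068
```

View pics/scene5.png

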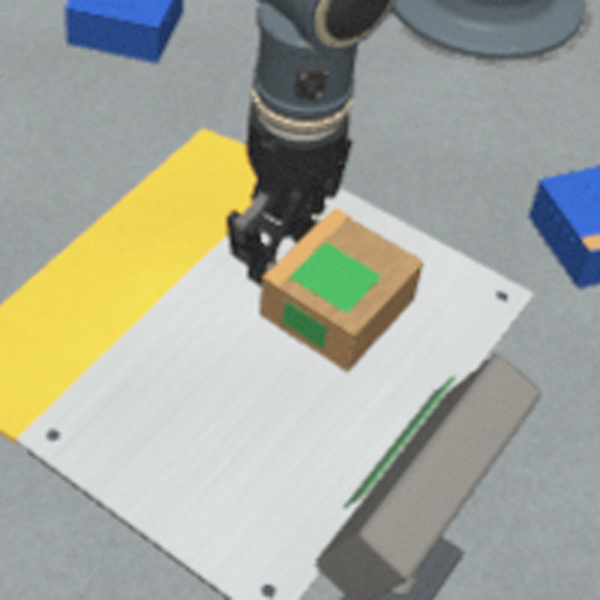

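Emit:
play_rows(increments=[[0.6,[0.5,0,0],0],[0.6,[1.5,0,0],0],[0.6,[3,0,0],0],[0.6,[3.5,-1.5,0],0],[0.6,[4,-3.5,0],0],[0.6,[4.5,-5.5,0],0],[0.6,[6,-7,0],0],[0.6,[8,-8,0],0],[0.6,[10,-8,0],0],[0.6,[12,-8,0],0],[0.6,[13,-8,0],0],[0.6,[13,-8,0],0]])

```text
t: 9.95
position: [0.4642, -0.2765, 0.2361]
tool_rot: [-0.484, 0.516, -0.516, 0.484]
force: [0.3, 0.8, 0.3]
finger_gap: 0.599
```

```bash
python3 - <<'E'
from h import *
s=monitor.state()
print(s['t'],s['position'],s['force'],s['finger_gap'])
show('top','pics/top6.png');show('scene','pics/scene6.png')
for n in('top','scene'):
    g=cv2.imread(f'pics/{n}6.png');hs=cv2.cvtColor(g,cv2.COLOR_BGR2HSV)
    for nm,lo,hi,z in(('green',(45,100,100),(75,255,255),.07),('red',(0,150,150),(5,255,255),.05)):
        m=cv2.inRange(hs,lo,hi); c=max(cv2.findContours(m,0,1)[0],key=cv2.contourArea); r=cv2.minAreaRect(c);print(n,nm,r,w(n,[r[0]],z))
E
```

```text
9.95 [ 0.4642 -0.2765  0.2361] [0.276  0.806  0.2862] 0.5986495633223073
top green ((184.02377319335938, 199.5011444091797), (25.590051651000977, 22.212926864624023), 2.726310968399048) [[0.493  0.1077 0.07  ]]
top red ((339.0, 130.5), (21.0, 24.0), 90.0) [[ 0.6426 -0.2334  0.05  ]]
scene green ((341.3033752441406, 241.81460571289062), (25.121950149536133, 16.535968780517578), 32.00538635253906) [[0.4956 0.105  0.07  ]]
scene red ((195.79998779296875, 219.90000915527344), (16.80000114440918, 22.200000762939453), 53.13010025024414) [[ 0.6457 -0.2356  0.05  ]]
```

View pics/top6.png

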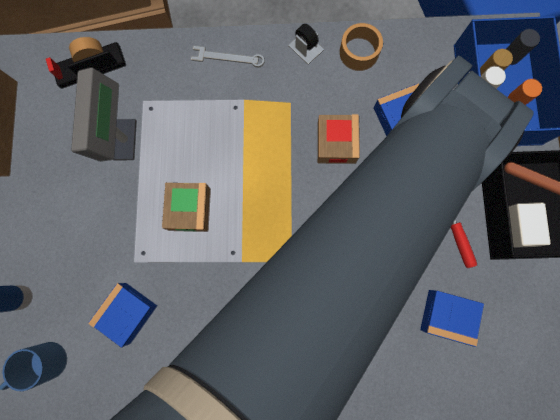

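View pics/scene6.png

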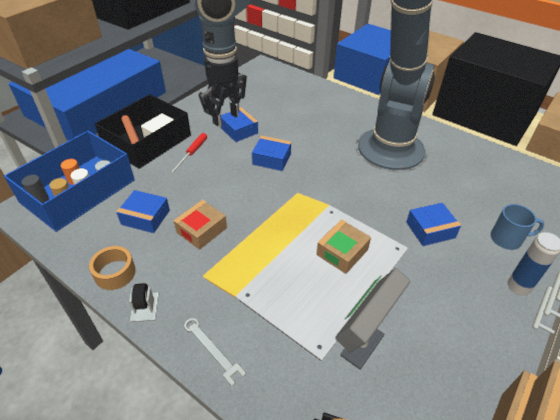

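```bash
python3 -c "
from cell import job
print(job.job_done())"
```

```text
the job is handed in; nothing more can be done
None
```

I pushed the green-labelled carton across the bench and up the ramp with two fingers low behind it, and it now stands on the scale's plate. I then backed the arm clear and handed the job in at about 10 s of the 32 s allowed; no verdict was reported.

- **Green carton position:** In the last pictures its label is at about (0.494, 0.106), with the two cameras agreeing to about 3 mm. That puts the carton's middle at about (0.48, 0.108). The plate's centre is at about (0.552, 0.107), so the carton is roughly 70 mm off in x (limit 140 mm) and near zero in y (limit 75 mm).
- **Squareness:** It is within about 2 to 3 degrees of square with the plate, and it looks flat.
- **Red carton:** It shows no movement beyond about 1 mm, which is measurement noise.
- **Forces and contact:** The force readings between moves never passed about 4 N, and after the retreat the tool was well away from everything, at y = -0.28 and z = 0.24.
- **Not measured:** I judged the carton's tilt on the ramp from pictures and from the push path. I did not measure it.

No check failed or disagreed.

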